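# Release a handpiece battery and catch it

## Robot

A 7-joint arm with a two-finger parallel gripper is mounted at the origin on the work surface. World frame = base frame: x ahead of the robot, y to its left, z up, the work surface at z = 0. Lengths are in m, angles in rad, forces in N, time in s.
With the tool pointing down it reaches from about 0.425 to 0.925 m from the base axis. Payload 6.8 kg.
Tool frame: the origin (TCP) lies midway between the tips of the shut fingers; the grasp point (between the pads) lies 19 mm behind it (grip_point_offset is the z of the grasp point in the tool frame, in m); z points along the fingers, y is the line along which they close (so a half turn about z gives the same grasp; the last joint's range is limited). The gripper opens to 85 mm and grips with 20 to 120 N. Pads are 22 mm wide; open, the fingers measure 114 mm over their backs; the gripper's body (76 mm by 85 mm) begins 54 mm behind the grasp point. The pads swing forward as they close: fully open they stand 13 mm farther back than shut.
Start: joints at [-1.28, 0.477, 0.022, 1.555, -0.011, 1.109, -0.083], TCP at [0.262, 0.622, 0.195] pointing down, gripper open.
Joint ranges: [-2.96, 2.96], [-0.34, 2.1], [-1.41, 1.46], [0.24, 2.44], [-1.37, 4.51], [0.17, 1.92], [-2.96, 2.96]. Speed limits (rad/s): [2.39, 2.39, 3.14, 3.14, 3.14, 3.14, 3.14].

## Interface

Orientations are given as a rotation vector (axis times angle).
In Python, from bench import get_obs, grab_frame, calibration, hand_in, grip_point_offset gives the robot as it stands.
- The arm moves only by the shell command python3 -m pendant 'ROWS' [OPENING] [FORCE]. ROWS is a JSON object of lists of equal length, an entry for each row: "translation": the shift along the world's x, y, z in units of 25 mm (1.0 is 25 mm), a list of three; "delta_rot": the turn, a rotation vector about the world's x, y, z in units of 5 degrees (1.0 is 5 degrees), a list of three. In form: {"translation": [[dx, dy, dz], ...], "delta_rot": [[rx, ry, rz], ...]}. A call has 1 to 12 rows; each row is the pose to reach, as a shift and turn from the pose commanded when the call began; what a row does not reach only later rows make up. A row lasts 1/8 s, in which the tool goes at most 62.5 mm and 10.7 degrees, less where a joint would pass 70% of its speed; a pose out of reach is approached as far as the arm can. A call with a gripper value outside its range is refused whole. OPENING is the opening, from 0 (shut) to 1 (fully open), set as the call begins (- or left out, the last holds). The fingers move at their own pace and stop on an object; FORCE is the grip in N (left out, the last holds). Time passes only in rows, so rows that repeat a pose let the fingers close. It gives the time, the measured TCP pose, the force, the opening and the grip force at its end, in the units of the state.
- get_obs(): the state, without advancing time (a new reading comes with each control period).
- grab_frame(name): name is "scene" or "top"; returns (picture, depth): 384x512x3 uint8, red, green, blue; 384x512 float32, m along the optical axis (not along the pixel's ray), 0 where there is no reading.
- calibration(name): a dict with "K" (3x3 intrinsics, pixels), "rvec" (rotation vector, rad) and "tvec" (3), from world to camera coordinates, as OpenCV has them. Camera axes: x right, y down, z forward; pixel columns grow to the right and rows downward; lengths in m; the calibration is good to about 2 mm. A picture is of the moment at which its call begins. calibration takes no time and is no camera call.
- hand_in(): hands the job in; it is judged then, once.
The state is a dict: "clock": time; "joints": joint angles; "qvel": joint speeds; "tau": joint torques, N m; "tcp_pos": TCP position; "orientation": TCP orientation; "contact_force": force on the tool from outside, world axes, zero at the start; "moment": the same for the moment, N m; "grip_width": finger opening in m; "gripper_force": force on a finger pad.
Only numpy, scipy, OpenCV 4.12 (cv2) and the standard library are available. Lean on these libraries where they do the work, as an engineer would, in place of code of your own. Each camera call takes 0.05 s, during which the arm holds its last target. There are 200 camera calls.

## Task

Two chargers for the cordless polishing handpieces stand on the bench, one with a long battery pack in it and one with a short one. With one fingertip press down the release key of the long pack's charger and, with the other finger waiting a little way in front of the pack's nose, stop the pack as it springs off its contacts, while most of it is still in its rails; do not grip or lift it, and leave the other charger and everything else on the bench alone. Finish while holding it so: the key still down under one finger, the popped pack at rest against the other.

Things in the scene. Friction and masses are not known exactly. Their poses are not given: they have to be found in the camera images.
- charger_long: grey bench charger with the long pack, fixed. Origin: on the bench under the middle of the seated pack's nose; +x runs into the charger, +y to the key's side; at yaw 0 its mouth faces the robot. Bed x 0 to 88 mm, 68 mm wide, 16 high; rails 28 mm high beside it hook over the pack's foot, so it only slides out along -x; tower 52 mm high behind. Wing under the key: x -38 to 32, y 33 to 71, 16 mm high.
- charger_short: grey bench charger with the short pack, fixed. Origin: on the bench under the middle of the seated pack's nose; +x runs into the charger, +y to the key's side; at yaw 0 its mouth faces the robot. Bed x 0 to 58 mm, 68 mm wide, 16 high; rails 28 mm high beside it hook over the pack's foot, so it only slides out along -x; tower 52 mm high behind. Wing under the key: x -38 to 32, y 33 to 71, 16 mm high.
- pack_long: the long black battery pack, 87 mm long, 44 mm wide (its foot in the rails 50), 28 mm high, about 270 g, slippery. Origin: middle of the lower edge of its nose (the end at the charger's mouth), 16 mm above the bench; axes as the charger's, the pack extends along +x. Seated, its origin is straight over the charger's.
- pack_short: the short black battery pack, 57 mm long, 44 mm wide (its foot in the rails 50), 28 mm high, about 180 g, slippery. Origin: middle of the lower edge of its nose (the end at the charger's mouth), 16 mm above the bench; axes as the charger's, the pack extends along +x. Seated, its origin is straight over the charger's.
- key_long (a joint): release key of the long charger, m: 0 up, 0.0075 fully down; 2 N to start, 5 to 6 N at the bottom. From about 5 mm down the latch is clear and a spring (4 N, falling to 1.5 N over its 40 mm stroke) kicks the pack out of the mouth within about 0.1 s and keeps pushing it against what stops it; unstopped it shoots out onto the bench.
- key_short (a joint): release key of the short charger, m: 0 up, 0.0075 fully down; 2 N to start, 5 to 6 N at the bottom. From about 5 mm down the latch is clear and a spring (4 N, falling to 1.5 N over its 40 mm stroke) kicks the pack out of the mouth within about 0.1 s and keeps pushing it against what stops it; unstopped it shoots out onto the bench.
- key_long_top (a point): middle of the top of the long charger's black ribbed release key, a flat pad 32 mm (along the charger's x) by 28 mm (along y); it rides with the key: 34 mm above the bench when up, 26.5 mm fully down. In the charger's frame it lies at x -20, y +53 mm: 20 mm in front of the nose line and 53 mm to the side of the pack's middle
- key_short_top (a point): the same point on the short charger's key, same size and place in its charger's frame
- pack_long_nose (a point): middle of the flat nose face of the long pack, 30 mm above the bench; the face is 44 mm wide, its top 44 mm above the bench. In front of it stands the steel latch tooth, 22 mm wide, 0.5 to 6.5 mm off the face, 21 mm high above the bench (13.5 mm with the key down); beyond the tooth, up to the key's wing, is bare bench
- felt_wheel: flat white felt polishing wheel, 80 mm across, 16 mm thick, loose on the bench; origin under its middle
- brush_wheel: flat black bristle brush wheel with a wooden hub, 76 mm across, 19 mm high, loose; origin under its middle
- compound_bar: brick-coloured bar of polishing compound in a paper sleeve, 42 x 110 x 30 mm (x, y, z), loose; origin under its middle
- ring_cone: upright wooden ring cone with two rings on it, foot 56 mm across, 88 mm high, loose; origin under its middle
- paste_jar: small jar with a metal lid, 54 mm across, 55 mm high, loose; origin under its middle
- wood_block: round dark wooden block with rings lying on it, 100 mm across, 22 mm high, loose; origin under its middle
- handpiece: cordless handpiece lying in its low metal rest, 170 mm long along its x, 50 mm wide, 55 mm high, loose; origin under the middle of the rest
There are look-alikes about, which are no part of the job. Leave any yellow look-alike of the pack_long alone.

How it is judged:
On the way:
1. a fingertip presses the long charger's release key down (value of joint key_long above 0.002 m and contact force between the fingers and key_long above 0.5 N), for 0.02 s.
At the end, for the whole second after the job is handed in: The robot finishes holding: the long pack stands 3 to 40 mm out of its seat, in its rails, at rest (under 10 mm/s), pressed by the ejector against a finger (over 0.2 N), while the other finger keeps the long charger's key more than 4 mm down (over 0.5 N) (x of pack_long in the frame of charger_long between -0.04 and -0.003 m and linear speed of pack_long below 0.01 m/s and contact force between the fingers and pack_long above 0.2 N and value of joint key_long above 0.004 m and contact force between the fingers and key_long above 0.5 N); the arm keeps its last pose, push and grip.
It fails at once if the long pack got away: it slid more than 40 mm out (x of pack_long in the frame of charger_long below -0.04 m).
It fails at once if the long pack was lifted or tipped out of its rails (height (world z) of pack_long above 0.022 m or angle between pack_long's own z axis and vertical above 0.12 rad).
It fails at once if the short pack's charger was touched or its key pressed (value of joint key_short above 0.002 m or distance of pack_short from where it was at the start of the episode above 0.005 m or contact force between the fingers and charger_short above 1 N).
It fails at once if something else on the bench was moved (distance of any of felt_wheel, brush_wheel, compound_bar, ring_cone, paste_jar, wood_block, handpiece from where it was at the start of the episode above 0.015 m).
It also fails if it takes over 35 s, if anything falls off the work surface, if the arm or the gripper's body presses on something with over 40 N, if the wrist force passes 120 N, or if a joint passes its speed limit or range.

## Working session

There is one attempt and no reset: what is moved stays moved. The work goes in short steps, Python scripts to look and compute and a shell command to move; the robot and the scene stay as the last step left them, time stands still between calls to the robot, and variables do not carry over. Pictures are saved under pics/ and viewed, at most 10 in all, crops included, and the job is handed in when it is done.

```bash
mkdir -p pics; ls; cat > h.py <<'E'
import numpy as np,cv2
from bench import *
def grab(n,f):
    im,d=grab_frame(n); cv2.imwrite(f,im[:,:,::-1]); np.save('/tmp/%s.npy'%n,d); np.save('/tmp/%s_im.npy'%n,im); return im,d
def world(n,d):
    c=calibration(n);K=np.array(c['K']);R=cv2.Rodrigues(np.array(c['rvec'],float))[0];t=np.array(c['tvec']).ravel()
    v,u=np.mgrid[:d.shape[0],:d.shape[1]]
    p=np.stack([(u-K[0,2])/K[0,0]*d,(v-K[1,2])/K[1,1]*d,d],-1)
    return (p-t)@R
E
python3 - <<'E'
from h import *
for n in('scene','top'):
    grab(n,f'pics/{n}0.png')
o=get_obs();print(o,grip_point_offset)
E
```

```text
pics
{'clock': 0.1, 'joints': array([-1.28011414,  0.47771209,  0.02236204,  1.55633438, -0.01149635,
        1.10929909, -0.08308531]), 'qvel': array([ 0.00064578,  0.00090461,  0.00114921, -0.00227535,  0.00088504,
        0.00244198, -0.00062221]), 'tau': array([ 3.47864305e-03, -5.97755313e+01,  1.61322791e+00, -2.81955940e+01,
        1.28035448e-02,  5.01174902e-03, -2.08934983e-05]), 'tcp_pos': array([0.26189941, 0.62148737, 0.19393464]), 'orientation': array([-6.22194925e-01, -3.07916475e+00,  2.53333558e-03]), 'contact_force': array([-0.30014767,  0.42945912, -0.69957512]), 'moment': array([ 0.04222195,  0.00466672, -0.03294179]), 'gripper_force': 0.0, 'grip_width': 0.08536363294854611} -0.0187
```

View pics/top0.png

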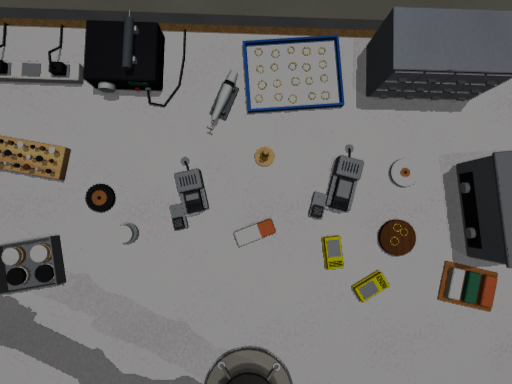

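View pics/scene0.png

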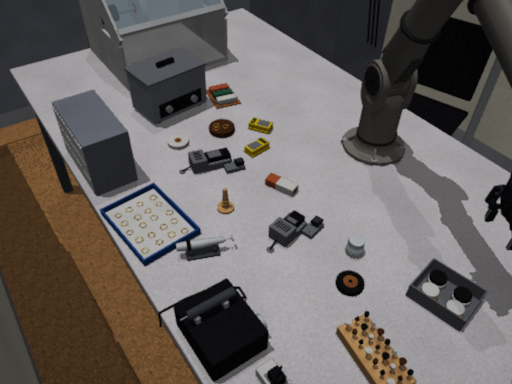

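The top view shows two chargers, one at about (345,182) with the longer pack and one at about (191,190). Each has its key to the lower left. I'll measure both.

```bash
python3 - <<'E'
from h import *
d=np.load('/tmp/top.npy');im=np.load('/tmp/top_im.npy');w=world('top',d)
print([ (p,w[p[1],p[0]].round(3)) for p in [(250,300),(345,182),(318,205),(191,190),(180,216),(265,156),(250,232),(333,252),(371,287),(397,237),(300,250)]])
a=cv2.resize(im[140:230,295:385],(720,720//1),interpolation=cv2.INTER_CUBIC)[:, :, ::-1]
a=cv2.resize(im[145:225,300:370],(350,400),interpolation=cv2.INTER_CUBIC)[:,:,::-1]
b=cv2.resize(im[155:235,155:225],(350,400),interpolation=cv2.INTER_CUBIC)[:,:,::-1]
cv2.imwrite('pics/crop1.png',np.hstack([a,b]))
# fine measure
for nm,(u0,u1,v0,v1) in dict(R=(300,375,140,225),L=(160,220,150,235)).items():
    q=w[v0:v1,u0:u1].reshape(-1,3)
    for lo,hi in((.012,.02),(.024,.038),(.039,.048),(.049,.06)):
        s=q[(q[:,2]>lo)&(q[:,2]<hi)]
        if len(s)>5: print(nm,lo,len(s),s.mean(0).round(4),np.median(s[:,2]).round(4),cv2.minAreaRect(s[:,:2].astype(np.float32)*1000))
E
```

```text
[((250, 300), array([ 0.244,  0.   , -0.001])), ((345, 182), array([ 0.575, -0.246,  0.048])), ((318, 205), array([ 0.512, -0.181,  0.014])), ((191, 190), array([0.541, 0.167, 0.045])), ((180, 216), array([0.471, 0.199, 0.015])), ((265, 156), array([ 0.636, -0.029,  0.062])), ((250, 232), array([0.433, 0.005, 0.032])), ((333, 252), array([ 0.385, -0.221,  0.027])), ((371, 287), array([ 0.294, -0.326,  0.028])), ((397, 237), array([ 0.43 , -0.397,  0.023])), ((300, 250), array([ 0.385, -0.135, -0.002]))]
R 0.012 267 [ 0.5256 -0.1872  0.0162] 0.0162 ((564.5162963867188, -208.66619873046875), (176.8870086669922, 108.98090362548828), 0.7211315035820007)
R 0.024 418 [ 0.5366 -0.217   0.0309] 0.0303 ((544.241455078125, -233.18313598632812), (94.7044448852539, 174.74945068359375), 64.13240814208984)
R 0.039 529 [ 0.5474 -0.2395  0.0446] 0.0447 ((563.3975219726562, -237.53973388671875), (68.79169464111328, 162.37722778320312), 71.24060821533203)
R 0.049 489 [ 0.6132 -0.2559  0.0526] 0.0526 ((573.9118041992188, -246.84205627441406), (66.78028869628906, 136.68321228027344), 76.68863677978516)
L 0.012 248 [0.4824 0.1964 0.0164] 0.0165 ((519.8331298828125, 182.6923828125), (158.05088806152344, 104.95570373535156), 14.352187156677246)
L 0.024 320 [0.4935 0.1737 0.0311] 0.0307 ((506.80682373046875, 167.07518005371094), (79.74224853515625, 165.49575805664062), 52.61629104614258)
L 0.039 361 [0.514  0.1615 0.0444] 0.0445 ((524.6991577148438, 170.98629760742188), (74.93731689453125, 140.16664123535156), 86.45062255859375)
L 0.049 487 [0.5667 0.1752 0.0526] 0.0526 ((547.3688354492188, 171.20175170898438), (93.18699645996094, 67.82798767089844), 13.345641136169434)
```

View pics/crop1.png

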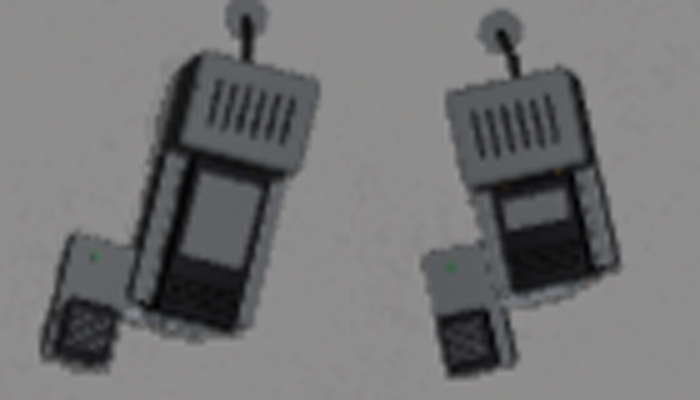

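The left crop, which is the charger on the right of the top view, holds the long pack, with its key at the lower left. I'll fit its pose with a height model, using both cameras as a cross-check.

```bash
cat > fit.py <<'E'
from h import *
from scipy.optimize import differential_evolution
def model(x,y):
    h=np.zeros_like(x)
    def box(a,b,c,d,z):
        m=(x>a)&(x<b)&(y>c)&(y<d);h[m]=np.maximum(h[m],z)
    box(-38,32,33,71,16);box(0,88,-34,34,16);box(0,88,-34,-23.5,28);box(0,88,23.5,34,28)
    box(0,87,-22,22,44);box(-36,-4,39,67,34);box(88,128,-34,34,52)
    return h
def fit(n,b):
    q=world(n,np.load(f'/tmp/{n}.npy')).reshape(-1,3)*1000
    q=q[(abs(q[:,0]-b[0])<130)&(abs(q[:,1]-b[1])<130)&(q[:,2]<100)&(q[:,2]>-10)]
    # occluded/empty regions are simply absent
    def c(p):
        X=(q[:,:2]-p[:2])@np.array([[np.cos(p[2]),-np.sin(p[2])],[np.sin(p[2]),np.cos(p[2])]])
        k=(X[:,0]>-60)&(X[:,0]<100)&(abs(X[:,1])<90)
        return np.minimum(abs(model(X[k,0],X[k,1])-q[k,2]),8).mean()
    return differential_evolution(c,[(b[0]-50,b[0]+50),(b[1]-50,b[1]+50),(-.6,.6)],seed=1,popsize=25,maxiter=120,tol=1e-6)
if __name__=='__main__':
    for n in('top','scene'):
        r=fit(n,(530,-235));print(n,r.x.round(3),r.fun)
        x,y,t=r.x;R=np.array([[np.cos(t),-np.sin(t)],[np.sin(t),np.cos(t)]])
        print('key',R@[-20,53]+[x,y],'nose',[x,y])
E
python3 fit.py
```

```text
top [ 5.02272e+02 -2.30324e+02 -2.35000e-01] 1.9844122721669655
key [ 495.14330682 -174.12639368] nose [np.float64(502.2724509039193), np.float64(-230.3240386940814)]
scene [ 5.02759e+02 -2.29590e+02 -2.05000e-01] 3.556663298922179
key [ 493.99206561 -173.62394191] nose [np.float64(502.75879811578415), np.float64(-229.58950633110052)]
```

Both cameras agree: nose about (0.5025, -0.230) and yaw about -0.23, with the key at about (0.495, -0.174). I'll put both fingers on a line along the charger's y at local x -20. The key finger goes at y≈53 and the stop finger at y≈-3, so the TCP is at local (-20, 25), which is world (0.489, -0.201).

```bash
python3 -m pendant '{"translation":[[1.1,-2,0],[2.2,-4,0],[3.3,-6,0],[4.4,-8,0],[5.4,-10.2,0],[6.3,-12.4,0],[7.1,-14.6,0],[7.7,-16.9,0],[8.2,-19.2,0],[8.6,-21.5,0],[8.9,-23.8,0],[9.07,-26,0]],"delta_rot":[[0,0,0.1],[0,0,0.3],[0,0,0.5],[0,0,0.7],[0,0,0.9],[0,0,1.1],[0,0,1.3],[0,0,1.5],[0,0,1.7],[0,0,1.9],[0,0,1.9],[0,0,1.9]]}' 0.5 && python3 -m pendant '{"translation":[[0,-2,0],[0,-4,0],[0,-5.5,0],[0,-6.5,0],[0,-6.93,0],[0,-6.93,-1],[0,-6.93,-2],[0,-6.93,-3],[0,-6.93,-3],[0,-6.93,-3]],"delta_rot":[[0,0,0],[0,0,0],[0,0,0],[0,0,0],[0,0,0],[0,0,0],[0,0,0],[0,0,0],[0,0,0],[0,0,0]]}'
python3 - <<'E'
from h import *
from scipy.spatial.transform import Rotation as Ro
o=get_obs();R=Ro.from_rotvec(o['orientation']).as_matrix();print(R.round(3),o['joints'].round(2))
y=R[:,1];print('yaw',np.arctan2(-y[0],y[1]))
i,d=grab('scene','pics/s1.png');grab('top','pics/t1.png')
cv2.imwrite('pics/s1c.png',cv2.resize(i[110:210,170:290],(720,600),interpolation=cv2.INTER_CUBIC)[:,:,::-1])
E
```

```text
clock: 1.6
tcp_pos: [0.4887, -0.03, 0.1947]
orientation: [-0.366, -3.12, 0.0]
contact_force: [1.1, -0.7, -0.6]
grip_width: 0.0426
gripper_force: 0.0
clock: 2.85
tcp_pos: [0.4895, -0.2009, 0.1205]
orientation: [0.364, 3.12, 0.0]
contact_force: [0.1, -0.2, -0.3]
grip_width: 0.0427
gripper_force: 0.0
[[-0.973  0.23   0.001]
 [ 0.23   0.973 -0.   ]
 [-0.001  0.    -1.   ]] [-0.07  0.34  0.42  2.   -0.19  0.83  1.79]
yaw -0.23237580834352467
```

View pics/s1c.png

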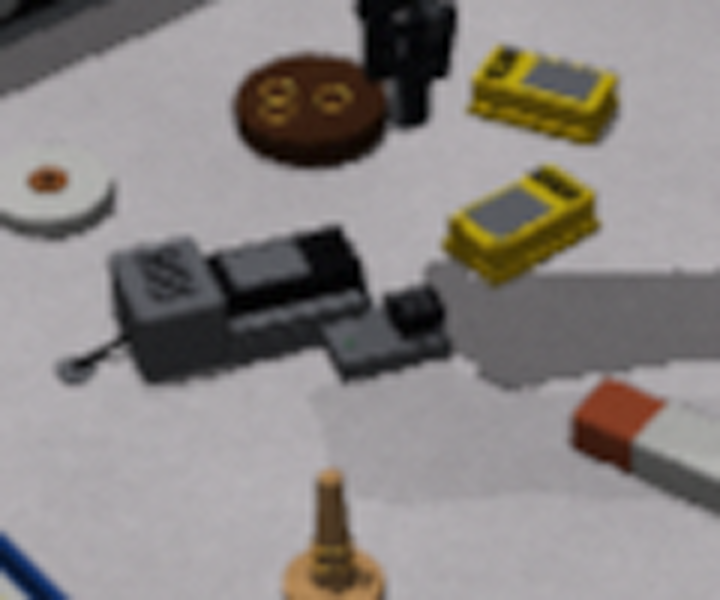

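The gripper hangs above the long charger at (405,60) in this crop. I'll descend to just above the key and check the alignment in a side view.

```bash
python3 -m pendant '{"translation":[[0,0,-0.7],[0,0,-1.4],[0,0,-2.1],[0,0,-2.8],[0,0,-2.8],[0,0,-2.8]],"delta_rot":[[0,0,0],[0,0,0],[0,0,0],[0,0,0],[0,0,0],[0,0,0]]}'
python3 - <<'E'
from h import *
i,d=grab('scene','pics/s2.png')
cv2.imwrite('pics/s2c.png',cv2.resize(i[130:180,190:260],(770,550),interpolation=cv2.INTER_CUBIC)[:,:,::-1])
w=world('scene',d)[130:180,190:260].reshape(-1,3)*1000
t=-.232;R=np.array([[np.cos(t),-np.sin(t)],[np.sin(t),np.cos(t)]])
L=(w[:,:2]-[502.4,-230.1])@R
k=(L[:,0]<-2)&(L[:,0]>-50)&(abs(L[:,1]-25)<60)&(w[:,2]>47)&(w[:,2]<75)
for lo in range(46,75,4):
  for s,m in(('key',L[:,1]>25),('stop',L[:,1]<=25)):
    j=k&m&(w[:,2]>=lo)&(w[:,2]<lo+4)
    if j.sum(): print(s,lo,j.sum(),'x',L[j,0].min().round(1),L[j,0].max().round(1),'y',L[j,1].min().round(1),L[j,1].max().round(1))
E
```

```text
clock: 3.7
tcp_pos: [0.489, -0.2014, 0.0499]
orientation: [0.366, 3.12, -0.0]
contact_force: [0.2, -0.7, -0.2]
grip_width: 0.0426
gripper_force: 0.0
```

View pics/s2c.png

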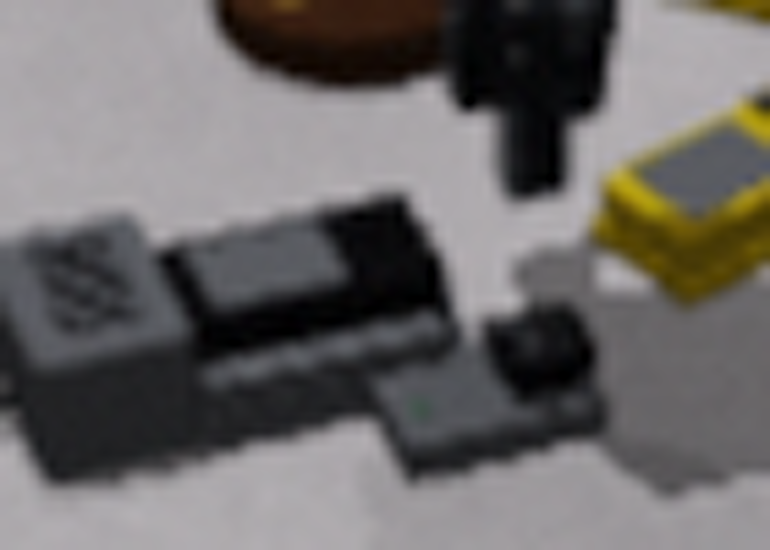

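The fingertip shows at crop (535,190), higher above the key (540,345) than I expected. I'll check the 3D depth there.

```bash
python3 - <<'E'
from h import *
d=np.load('/tmp/scene.npy');w=world('scene',d)*1000
t=-.232;R=np.array([[np.cos(t),-np.sin(t)],[np.sin(t),np.cos(t)]])
for v in range(136,168,2):
    print(v,[tuple(np.r_[(w[v,u,:2]-[502.4,-230.1])@R,w[v,u,2]].round().astype(int)) for u in (236,238,240)])
c=calibration('scene')
for P in([.489,-.2014,.05],[.4953,-.1742,.05],[.4827,-.2287,.05],[.495,-.174,.034]):
    print(cv2.projectPoints(np.array([P]),np.array(c['rvec'],float),np.array(c['tvec'],float),np.array(c['K'],float),None)[0].ravel())
E
```

```text
136 [(np.int64(-12), np.int64(52), np.int64(139)), (np.int64(-10), np.int64(79), np.int64(159)), (np.int64(-16), np.int64(83), np.int64(159))]
138 [(np.int64(-7), np.int64(68), np.int64(143)), (np.int64(-10), np.int64(80), np.int64(151)), (np.int64(-18), np.int64(75), np.int64(145))]
140 [(np.int64(-13), np.int64(50), np.int64(120)), (np.int64(-11), np.int64(76), np.int64(139)), (np.int64(412), np.int64(1260), np.int64(1093))]
142 [(np.int64(-13), np.int64(48), np.int64(110)), (np.int64(-15), np.int64(66), np.int64(123)), (np.int64(-23), np.int64(63), np.int64(118))]
144 [(np.int64(-13), np.int64(50), np.int64(103)), (np.int64(-16), np.int64(63), np.int64(111)), (np.int64(-23), np.int64(61), np.int64(109))]
146 [(np.int64(-15), np.int64(45), np.int64(90)), (np.int64(-18), np.int64(56), np.int64(97)), (np.int64(-26), np.int64(55), np.int64(95))]
148 [(np.int64(-50), np.int64(-57), np.int64(-4)), (np.int64(-55), np.int64(-49), np.int64(2)), (np.int64(-62), np.int64(-46), np.int64(1))]
150 [(np.int64(-45), np.int64(-43), np.int64(-2)), (np.int64(-51), np.int64(-36), np.int64(2)), (np.in
[... 572 characters left out ...]
p.int64(52), np.int64(39))]
160 [(np.int64(-13), np.int64(47), np.int64(30)), (np.int64(-19), np.int64(52), np.int64(32)), (np.int64(-23), np.int64(61), np.int64(38))]
162 [(np.int64(-8), np.int64(62), np.int64(33)), (np.int64(412), np.int64(1260), np.int64(1093)), (np.int64(-22), np.int64(66), np.int64(32))]
164 [(np.int64(-7), np.int64(65), np.int64(27)), (np.int64(-16), np.int64(61), np.int64(21)), (np.int64(-25), np.int64(57), np.int64(15))]
166 [(np.int64(-8), np.int64(62), np.int64(15)), (np.int64(-14), np.int64(67), np.int64(17)), (np.int64(-20), np.int64(69), np.int64(17))]
[235.53391436 151.40307544]
[238.24704198 156.06395117]
[232.86593954 146.83127468]
[238.3735352  159.58350972]
```

```bash
python3 - <<'E'
from h import *
print(get_obs()['tcp_pos'],get_obs()['joints'].round(3))
i,d=grab('scene','pics/s3.png')
print(abs(i.astype(int)-cv2.imread('pics/s2.png')[:,:,::-1]).max())
cv2.imwrite('pics/s3c.png',cv2.resize(i[60:180,160:320],(800,600),interpolation=cv2.INTER_CUBIC)[:,:,::-1])
i,d=grab('top','pics/t3.png');w=world('top',d)*1000
cv2.imwrite('pics/t3c.png',cv2.resize(i[140:260,260:420],(800,600),interpolation=cv2.INTER_CUBIC)[:,:,::-1])
E
```

```text
[ 0.48928327 -0.20148286  0.05019261] [-0.026  0.453  0.376  2.046 -0.257  0.686  1.852]
33
```

View pics/s3c.png

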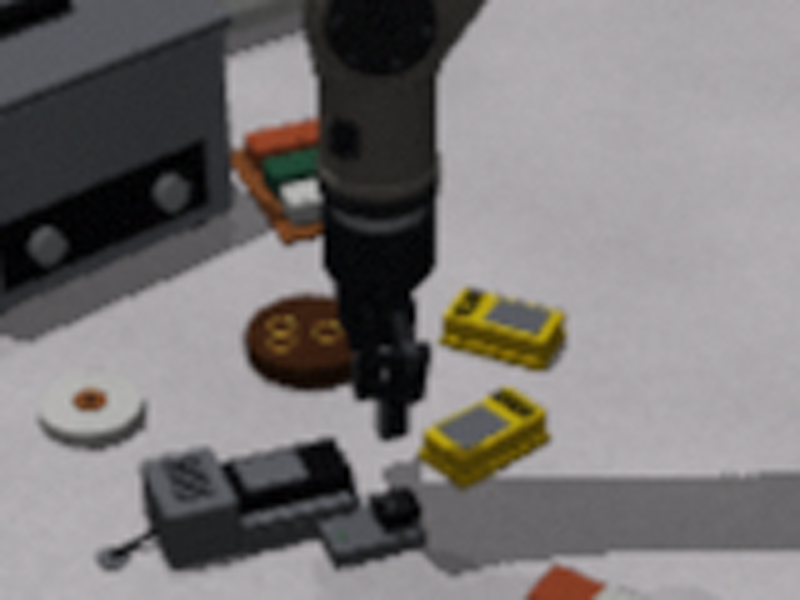

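View pics/t3c.png

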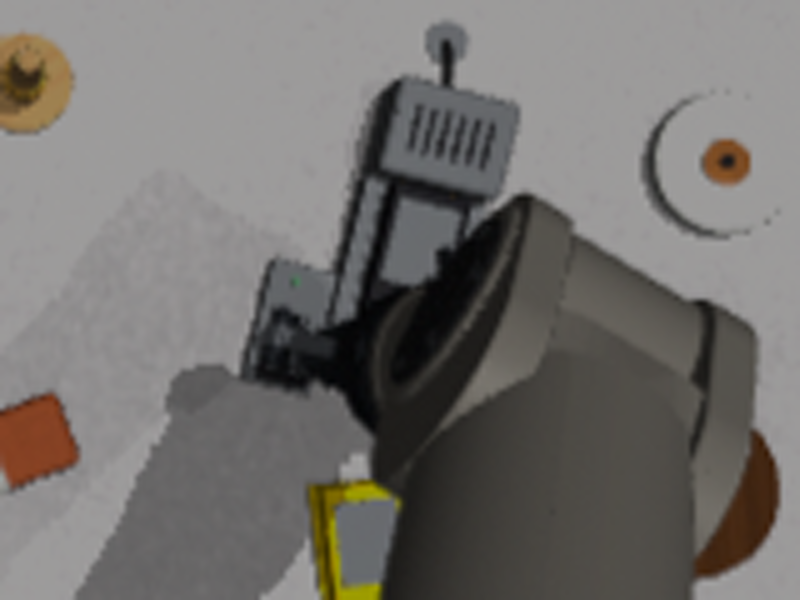

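```bash
python3 - <<'E'
from h import *
t=-.232;R=np.array([[np.cos(t),-np.sin(t)],[np.sin(t),np.cos(t)]])
d=np.load('/tmp/top.npy');w=world('top',d)*1000
for v in range(200,218,2):
    print(v,[tuple(np.r_[(w[v,u,:2]-[502.4,-230.1])@R,w[v,u,2]].round().astype(int).tolist()) for u in range(308,336,3)])
d=np.load('/tmp/scene.npy');w=world('scene',d)*1000
print()
for v in range(120,150,2):
    print(v,[tuple(np.r_[(w[v,u,:2]-[502.4,-230.1])@R,w[v,u,2]].round().astype(int).tolist()) for u in range(228,248,2)])
E
```

```text
200 [(5, 79, 1), (7, 70, -3), (8, 65, 15), (10, 57, 16), (12, 50, 24), (15, 40, 14), (16, 34, 21), (18, 27, 29), (-72, 227, 1067), (4, 53, 228)]
202 [(-1, 77, 0), (1, 70, 8), (-10, 90, 189), (-8, 84, 192), (7, 47, 15), (9, 40, 19), (10, 33, 27), (12, 25, 27), (-1, 56, 216), (-3, 57, 255)]
204 [(-6, 76, 0), (-5, 70, 16), (-14, 89, 188), (-12, 83, 192), (-10, 75, 182), (4, 38, 18), (5, 32, 26), (-3, 51, 165), (-7, 59, 238), (-9, 62, 281)]
206 [(-11, 74, -3), (-10, 69, 17), (-19, 88, 190), (-17, 82, 191), (-15, 75, 193), (-10, 59, 137), (-12, 64, 204), (-12, 60, 217), (-12, 60, 250), (-14, 63, 291)]
208 [(-17, 74, 4), (-15, 67, 13), (-23, 88, 192), (-21, 81, 192), (-20, 74, 194), (-18, 67, 192), (-16, 62, 198), (-17, 61, 228), (-17, 59, 251), (-18, 63, 295)]
210 [(-22, 72, 0), (-21, 67, 19), (-28, 86, 191), (-26, 79, 187), (-24, 73, 195), (-23, 67, 196), (-21, 61, 197), (-21, 61, 234), (-20, 58, 248), (-22, 62, 296)]
212 [(-28, 71, 2), (-26, 65, 16), (-32, 85, 190), (-30, 77, 181), (-26, 63, 143), (-24, 56, 143), (-26, 62, 209), (-26, 60, 234), (-25, 59, 258), (-26, 61, 298)]
214 [(-33,
[... 2042 characters left out ...]
), (-88, -93, -1), (-91, -80, 7), (-103, -90, -3)]
142 [(-35, -106, -6), (-40, -96, 0), (-49, -98, -4), (-54, -91, -1), (-12, 54, 115), (-17, 58, 116), (-24, 59, 115), (-83, -81, -1), (-89, -76, 1), (-97, -75, -1)]
144 [(-28, -85, 2), (-34, -80, 3), (-44, -83, -1), (-51, -81, -2), (-12, 52, 105), (-17, 60, 109), (-24, 60, 107), (-79, -69, -1), (-85, -64, 1), (-94, -67, -3)]
146 [(-24, -73, 1), (412, 1260, 1093), (-36, -62, 6), (-47, -69, -1), (-13, 48, 93), (-19, 54, 96), (-22, 64, 102), (-75, -59, -2), (-70, -24, 25), (-76, -18, 28)]
148 [(-20, -61, 2), (-28, -62, -1), (-38, -66, -7), (-41, -53, 2), (-48, -50, 3), (-58, -56, -4), (-61, -44, 4), (-69, -41, 3), (-70, -23, 16), (-73, -11, 25)]
```

The finger xy positions match the plan: key finger y≈50-60, stop finger y≈0, x≈-12 to -26. The images put the tips higher than the TCP reading does, so I'll go down in small steps and watch the force.

```bash
python3 -m pendant '{"translation":[[0,0,-0.2],[0,0,-0.4],[0,0,-0.4]],"delta_rot":[[0,0,0],[0,0,0],[0,0,0]]}'; python3 -m pendant '{"translation":[[0,0,-0.1],[0,0,-0.2],[0,0,-0.2]],"delta_rot":[[0,0,0],[0,0,0],[0,0,0]]}'
```

```text
clock: 4.22
tcp_pos: [0.4884, -0.201, 0.0393]
orientation: [-0.365, -3.119, -0.0]
contact_force: [-0.4, 0.7, 0.3]
grip_width: 0.0424
gripper_force: 0.0
clock: 4.6
tcp_pos: [0.4887, -0.2012, 0.0346]
orientation: [-0.365, -3.12, -0.0]
contact_force: [0.0, 0.5, 0.4]
grip_width: 0.0426
gripper_force: 0.0
```

```bash
python3 -m pendant '{"translation":[[0,0,-0.1],[0,0,-0.2],[0,0,-0.2]],"delta_rot":[[0,0,0],[0,0,0],[0,0,0]]}'; python3 - <<'E'
from h import *
i,d=grab('scene','pics/s4.png')
cv2.imwrite('pics/s4c.png',cv2.resize(i[130:180,190:260],(770,550),interpolation=cv2.INTER_CUBIC)[:,:,::-1])
E
```

```text
clock: 4.97
tcp_pos: [0.4887, -0.2012, 0.0296]
orientation: [-0.365, -3.12, -0.0]
contact_force: [-0.1, 0.1, -0.5]
grip_width: 0.0425
gripper_force: 0.0
```

View pics/s4c.png

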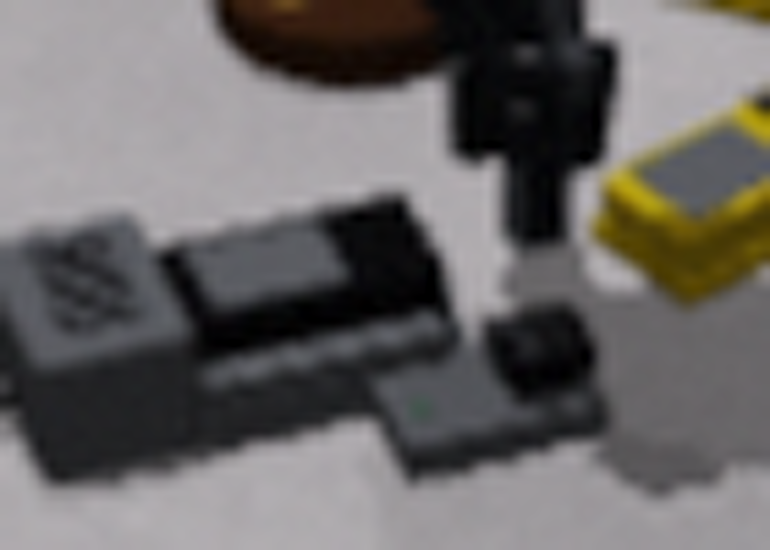

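The fingertip is at crop (537,242) and the key top at about (540,335). So the tips sit about 36 mm above the reported TCP, and contact should come near a TCP z of 0. I'll keep going down.

```bash
python3 -m pendant '{"translation":[[0,0,-0.2],[0,0,-0.4],[0,0,-0.6],[0,0,-0.6]],"delta_rot":[[0,0,0],[0,0,0],[0,0,0],[0,0,0]]}'; python3 -m pendant '{"translation":[[0,0,-0.15],[0,0,-0.3],[0,0,-0.3]],"delta_rot":[[0,0,0],[0,0,0],[0,0,0]]}'
```

```text
clock: 5.52
tcp_pos: [0.4884, -0.2011, 0.0143]
orientation: [-0.365, -3.119, -0.0]
contact_force: [-0.4, -0.5, -0.4]
grip_width: 0.0428
gripper_force: 0.0
clock: 5.9
tcp_pos: [0.4886, -0.2011, 0.007]
orientation: [-0.365, -3.12, -0.0]
contact_force: [-0.5, -0.2, -0.6]
grip_width: 0.0424
gripper_force: 0.0
```

```bash
python3 -m pendant '{"translation":[[0,0,-0.1],[0,0,-0.2],[0,0,-0.2]],"delta_rot":[[0,0,0],[0,0,0],[0,0,0]]}'; python3 - <<'E'
from h import *
i,d=grab('scene','pics/s5.png')
cv2.imwrite('pics/s5c.png',cv2.resize(i[130:180,190:260],(770,550),interpolation=cv2.INTER_CUBIC)[:,:,::-1])
E
```

```text
clock: 6.28
tcp_pos: [0.4887, -0.2011, 0.0021]
orientation: [-0.365, -3.12, -0.0]
contact_force: [0.5, -0.1, 0.4]
grip_width: 0.0425
gripper_force: 0.0
```

View pics/s5c.png

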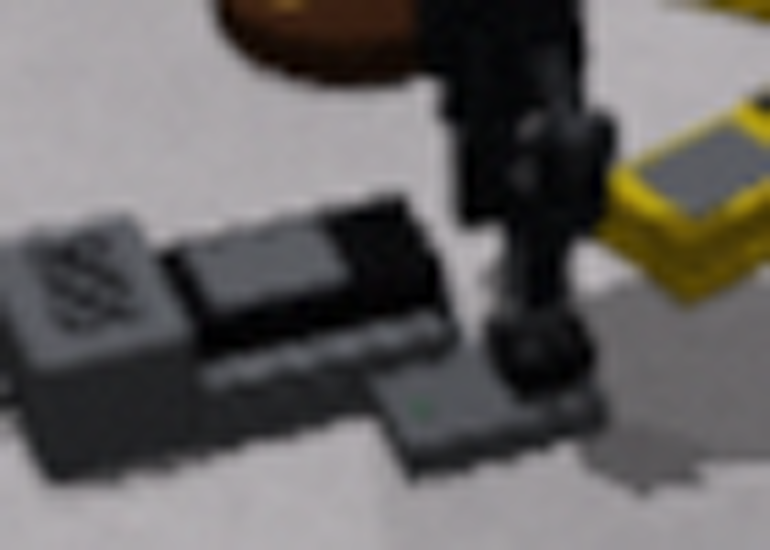

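The finger now comes down onto the key at crop (540,320) and is not quite touching. I'll take finer steps from here.

```bash
python3 -m pendant '{"translation":[[0,0,-0.08],[0,0,-0.16],[0,0,-0.16]],"delta_rot":[[0,0,0],[0,0,0],[0,0,0]]}'; python3 -m pendant '{"translation":[[0,0,-0.05],[0,0,-0.1],[0,0,-0.1]],"delta_rot":[[0,0,0],[0,0,0],[0,0,0]]}'
```

```text
clock: 6.7
tcp_pos: [0.4887, -0.2011, -0.0019]
orientation: [-0.365, -3.12, -0.0]
contact_force: [0.2, 0.6, 0.3]
grip_width: 0.0428
gripper_force: 0.0
clock: 7.08
tcp_pos: [0.4889, -0.2012, -0.0042]
orientation: [0.365, 3.12, 0.0]
contact_force: [0.6, -0.4, -1.0]
grip_width: 0.0428
gripper_force: 0.0
```

```bash
python3 -m pendant '{"translation":[[0,0,-0.05],[0,0,-0.1],[0,0,-0.1]],"delta_rot":[[0,0,0],[0,0,0],[0,0,0]]}'; python3 -m pendant '{"translation":[[0,0,-0.04],[0,0,-0.08],[0,0,-0.08]],"delta_rot":[[0,0,0],[0,0,0],[0,0,0]]}'
```

```text
clock: 7.45
tcp_pos: [0.4889, -0.2012, -0.0067]
orientation: [0.365, 3.12, 0.0]
contact_force: [-0.7, 0.5, 2.1]
grip_width: 0.0428
gripper_force: 1.3
clock: 7.82
tcp_pos: [0.4889, -0.2012, -0.0087]
orientation: [-0.365, -3.12, -0.0]
contact_force: [-0.3, 0.0, 4.0]
grip_width: 0.043
gripper_force: 1.7
```

The key finger is in contact from about z -0.006, at 4 N and roughly 3 mm down. Next I'll press through the release point.

```bash
python3 -m pendant '{"translation":[[0,0,-0.06],[0,0,-0.12],[0,0,-0.17],[0,0,-0.17],[0,0,-0.17],[0,0,-0.17]],"delta_rot":[[0,0,0],[0,0,0],[0,0,0],[0,0,0],[0,0,0],[0,0,0]]}'; python3 - <<'E'
from h import *
i,d=grab('scene','pics/s6.png')
cv2.imwrite('pics/s6c.png',cv2.resize(i[130:180,190:260],(770,550),interpolation=cv2.INTER_CUBIC)[:,:,::-1])
E
```

```text
clock: 8.57
tcp_pos: [0.4886, -0.2009, -0.0124]
orientation: [-0.366, -3.12, -0.001]
contact_force: [-4.6, 2.7, 13.6]
grip_width: 0.0431
gripper_force: 8.9
```

View pics/s6c.png

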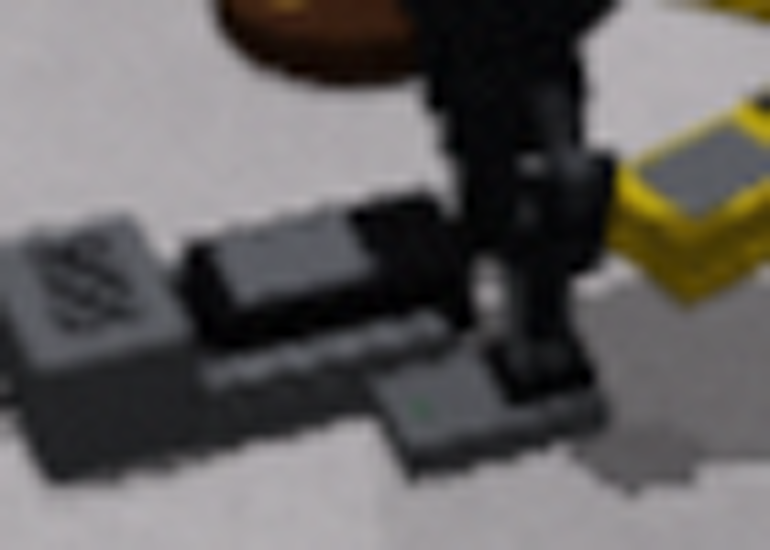

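The pack has slid about 10 mm out of the tower and rests against the finger, with the key down. I'll check that it is holding still and then hand in.

```bash
python3 -m pendant '{"translation":[[0,0,0],[0,0,0],[0,0,0],[0,0,0],[0,0,0],[0,0,0]],"delta_rot":[[0,0,0],[0,0,0],[0,0,0],[0,0,0],[0,0,0],[0,0,0]]}'; python3 - <<'E'
from h import *
a=np.load('/tmp/scene_im.npy').astype(int)
i,d=grab('scene','pics/s7.png')
print('change',abs(i.astype(int)-a)[140:175,195:245].mean(), get_obs()['contact_force'])
w=world('scene',d)[130:180,190:260].reshape(-1,3)*1000
t=-.232;R=np.array([[np.cos(t),-np.sin(t)],[np.sin(t),np.cos(t)]])
L=(w[:,:2]-[502.4,-230.1])@R
k=(abs(L[:,1])<20)&(L[:,0]<86)&(L[:,0]>-30)&(abs(w[:,2]-45)<4)
print('pack top x',np.percentile(L[k,0],[0,2,10,90,98,100]).round(1))
E
```

```text
clock: 9.38
tcp_pos: [0.4886, -0.2009, -0.0124]
orientation: [-0.366, -3.12, -0.001]
contact_force: [-4.1, 2.9, 14.4]
grip_width: 0.0428
gripper_force: 8.9
change 1.129904761904762 [-4.14395995  2.07424695 13.37906221]
pack top x [-22.8 -13.8  -1.2  71.2  78.3  79.5]
```

The hold is steady: the pack is about 9 mm out, pressing the finger with about 4 N, and the key is at its stop.

```bash
python3 -c "from bench import hand_in; print(hand_in())"
```

```text
the job is handed in; nothing more can be done
None
```

I handed the job in with the long charger's key held down at its stop under one finger and the popped pack at rest against the other, about 9 mm out of its seat; `hand_in()` gave no verdict.

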